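Wind down the levelling foot of an inspection camera stand

TASK

The inspection camera's stand rocks: the levelling foot at its near right-hand corner has been wound up and hangs clear of the cork disc under it. Turn that foot's knob clockwise until the foot just touches the disc and bears lightly on it, with the other three feet still carrying the stand, and let go of the knob. Then press firmly on the plate beside it for a moment, as a hand would, to prove that the corner no longer gives; do not shift or rock the stand on the way, and leave the circuit board on it and the screwdriver beside it where they lie.

Things in the scene. Friction and masses are not known exactly. Their poses are not given: they have to be found in the camera images.
- knob (a point): centre of the black ribbed round knob (32 mm across, 22 mm high) on the levelling screw at the stand's near right corner. It starts 86 to 88 mm above the bench, higher than the three like knobs on the other corners (83 mm, set already). A 20 mm collar and 10 mm stem are under it; the plate is 30 mm or more below it. It can be gripped from above at any yaw, and open fingers can turn back round it
- screw_foot: the levelling screw, one rigid piece with its knob; origin at the centre of its sole, 80 mm under the knob's centre, z up the screw. Right-hand thread: clockwise from above lowers knob and foot together, 8 mm a turn (1.27 mm per rad), so fingers holding it must sink with it. It turns freely (0.03 N m) and stays where it is left. A quarter turn is always free, three quarters are the most needed
- foot_sole (a point): underside of the screw's rubber sole (26 mm across). It starts 2 to 6 mm clear of a cork disc (44 mm across) on the bench; the disc's thickness, 1.5 to 4.5 mm, is not measured, so the touch must be felt. From then on the knob can sink no farther: fingers that go on sinking with the thread feel a growing upward push, and each further 0.1 rad puts about 0.8 N on the foot. Over 13 N lifts other feet
- stand: the camera stand, 4.4 kg: white plate on four levelling feet, steel column (311 mm high) at x 72, y 55 mm. Origin on the bench under the plate's centre; x away from the robot at yaw 0, y left, z up. The screw to turn is at (-95, -75) mm, the set feet at (95, 75), (95, -75), (-95, 75); they stand on cork, giving 1 mm at 20 N. While the foot hangs clear, over 12 N down on its corner tips the stand
- base_plate: the stand's white plate, 230 x 190 x 12 mm, fixed to the stand, same origin and axes; its top is 40 mm above the bench (within 1 mm, as the cork gives)
- camera_end (a point): lower end of the black camera barrel (40 mm across, with a lamp ring 52 mm across) that hangs from the boom over the plate, 155 mm above the bench; the barrel goes up 130 mm from here and its boom leads to the column. Keep the arm clear of it
- press_spot (a point): a point on the plate's top face, 60 mm from the knob's axis along the plate's right-hand edge (x -35, y -75 mm in the stand's frame), clear of the knobs: a firm press here (5 to 15 N, never over 25 N, held half a second) proves the corner, which gives under 1 mm if the foot bears
- circuit_board: loose green circuit board, 70 x 50 x 4 mm with taller parts, lying on the middle of the plate under the camera; origin under its centre; not to be moved
- screwdriver: screwdriver with a grey handle, 160 mm long, up to 25 mm high, lying on the bench to the right of the stand; origin under it; not to be moved

How it is judged:
By the outcome, as a careful person would: the job done as asked, in the order asked, and still so for the second after the job is handed in, with the robot touching nothing.
It also fails if it takes over 72 s, if anything falls off the work surface, if the arm or the gripper's body presses on something with over 40 N, if the wrist force passes 120 N, or if a joint passes its speed limit or range.

ROBOT

A 6-joint arm with a two-finger parallel gripper is mounted at the origin on the work surface. World frame = base frame: x ahead of the robot, y to its left, z up, the work surface at z = 0. Lengths are in mm, angles in rad, forces in N, time in s.
With the tool pointing down it reaches from about 375 to 825 mm from the base axis. Payload 5.5 kg.
Tool frame: the origin (TCP) lies on the mounting face of the last link; the fingertips stand 173 mm ahead of it and the grasp point (between the pads) lies 155 mm ahead of it (r.pinch_z is the distance from the TCP to the grasp point, in mm); z points along the fingers, y is the direction in which the jaws open and shut (so a half turn about z gives the same grasp; the last joint's range is limited). The gripper opens to 85 mm and grips with 20 to 120 N. Pads are 22 mm wide; open, the fingers measure 114 mm over their backs; the gripper's body (76 mm by 85 mm) begins 54 mm behind the grasp point. The pads swing forward as they close: fully open they stand 13 mm farther back than shut.
Start: joints at [-1.117, 0.314, -0.047, 1.21, 0, 1.571], TCP at [263.027, -539.27, 404.699] pointing down, gripper open.
Joint ranges: [-2.67, 2.67], [-0.69, 1.73], [-1.03, 1.25], [-2.08, 2.16], [-1.42, 1.45], [-3.14, 3.14]. Speed limits (rad/s): [2.39, 2.39, 3.01, 3.14, 3.14, 3.14].

INTERFACE

Orientations are given as a rotation vector (axis times angle).
In Python, from cell import r gives the robot as it stands. The module is installed in compiled form; this text tells all that it offers.
- The arm moves only by the shell command python3 -m crank 'ROWS' [FORCE]. ROWS is a JSON object of lists of equal length, an entry for each row: "xyz": the shift along the tool's x, y, z in m, a list of three; "rotation": the turn, a rotation vector about the tool's x, y, z in rad, a list of three; "fingers": the finger opening in m, from 0 to 0.0854. A call has exactly 10 rows; each row is the pose to reach, as a shift and turn from the pose commanded when the call began, along the tool's axes at that moment; what a row does not reach only later rows make up. A row lasts 1/12 s, in which the tool goes at most 41.7 mm and 7.16 degrees, less where a joint would pass 70% of its speed; a pose out of reach is approached as far as the arm can. A call with a gripper value outside its range is refused whole. The fingers move at their own pace and stop on an object; FORCE is the grip in N (left out, the last holds). Time passes only in rows, so rows that repeat a pose let the fingers close, or fill a call up. It gives the time, the measured TCP pose, the force and the opening at its end, in the units of the state.
- r.read_state(): the state, without advancing time (a new reading comes with each control period).
- r.read_camera(name): name is "side" or "top"; returns a dict with "color" (400x640x3 uint8, red, green, blue), "depth" (400x640 float32, mm along the optical axis (not along the pixel's ray), 0 where there is no reading), "intrinsics" (3x3 intrinsics, pixels), "cam_to_world" (4x4, takes a point from camera to world coordinates). Camera axes: x right, y down, z forward; pixel columns grow to the right and rows downward; lengths in mm; the calibration is good to about 2 mm. A picture is of the moment at which its call begins.
- r.job_done(): hands the job in, once; it reports no verdict.
The state is a dict: "t": time; "joint_positions": joint angles; "joint_vel": joint speeds; "effort": joint torques, N m; "tcp_pos": TCP position; "ee_rot": TCP orientation; "force": force on the tool from outside, world axes, zero at the start; "wrist_torque": the same for the moment, N m; "finger_gap": opening from 0.0 (shut) to 1.0 (fully open).
Only numpy, scipy, OpenCV 4.12 (cv2) and the standard library are available. Lean on these libraries where they do the work, as an engineer would, in place of code of your own. Each camera call takes 0.05 s, during which the arm holds its last target.

## Working session

There is one attempt and no reset: what is moved stays moved. The work goes in short steps, Python scripts to look and compute and a shell command to move; the robot and the scene stay as the last step left them, time stands still between calls to the robot, and variables do not carry over. Pictures are saved under pics/ and viewed, and the job is handed in when it is done.

```bash
mkdir -p pics
python3 - <<'E'
from cell import r
import cv2,numpy as np
print(r.read_state(), r.pinch_z)
for n in("side","top"):
    c=r.read_camera(n); cv2.imwrite(f"pics/{n}0.png",c["color"][:,:,::-1]); np.savez(f"{n}0.npz",**c)
    print(n,c["intrinsics"].round(1).tolist(),c["cam_to_world"].round(3).tolist())
E
```

```text
{'t': 0.0, 'joint_positions': array([-1.11700899e+00,  3.14220630e-01, -4.80936174e-02,  1.21020027e+00,
        1.47203199e-05,  1.57082299e+00]), 'joint_vel': array([-0.00127984,  0.00056595, -0.00063882, -0.00025402,  0.00079902,
        0.00032451]), 'effort': array([-4.09412178e-04, -5.39590538e+01,  3.39746726e+01,  1.94672373e-02,
       -3.27464579e-05, -8.33662654e-06]), 'tcp_pos': array([ 262.89882116, -539.01481014,  403.8311725 ]), 'ee_rot': array([-3.05944813e+00, -7.06289060e-01,  5.84320571e-04]), 'force': array([ 0.596093  , -0.40464594,  0.06859635]), 'wrist_torque': array([ 0.01430929, -0.03667715,  0.00234724]), 'finger_gap': 0.9944875460552273} 154.70000000000002
side [[506.1, 0.0, 320.4], [0.0, 506.1, 198.2], [0.0, 0.0, 1.0]] [[0.688, -0.442, 0.576, 225.259], [-0.726, -0.41, 0.552, -410.323], [-0.008, -0.797, -0.603, 520.284], [0.0, 0.0, 0.0, 1.0]]
top [[405.8, 0.0, 318.6], [0.0, 405.8, 192.0], [0.0, 0.0, 1.0]] [[-0.041, -0.978, 0.205, 481.506], [-0.999, 0.041, -0.005, -7.032], [-0.003, -0.205, -0.979, 776.014], [0.0, 0.0, 0.0, 1.0]]
```

View pics/side0.png

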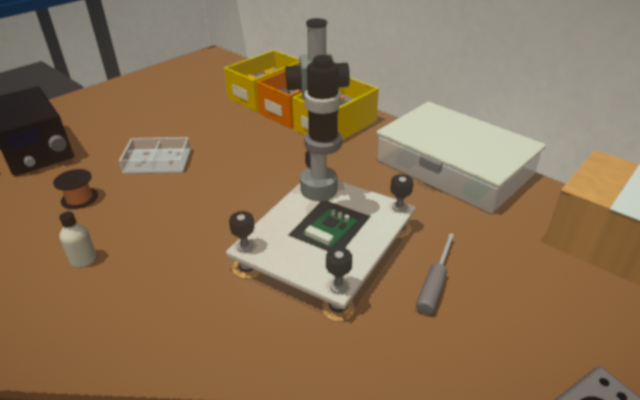

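View pics/top0.png

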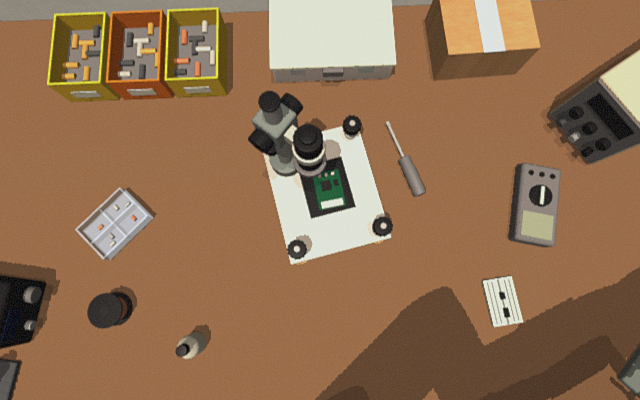

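The pictures show the near-right knob at about (383,226) in the top view and (339,262) in the side view. The other visible knobs are at (297,249) and (352,125) in the top view. The screwdriver is to the right at about (405,165).

```bash
cat > h.py <<'E'
import numpy as np,cv2
def ray(c,u,v):
    K=c["intrinsics"];T=c["cam_to_world"]
    d=T[:3,:3]@np.array([(u-K[0,2])/K[0,0],(v-K[1,2])/K[1,1],1]);return T[:3,3],d
def onz(c,u,v,z):
    o,d=ray(c,u,v);return o+d*(z-o[2])/d[2]
def tri(a,b):
    (o1,d1),(o2,d2)=a,b
    s=np.linalg.lstsq(np.c_[d1,-d2],o2-o1,rcond=None)[0]
    p,q=o1+s[0]*d1,o2+s[1]*d2;return (p+q)/2,np.linalg.norm(p-q)
def blob(c,u,v,w,th=70):
    g=c["color"].max(2); y0,x0=v-w,u-w
    m=(g[y0:v+w+1,x0:u+w+1]<th).astype(np.uint8)
    n,l,st,ce=cv2.connectedComponentsWithStats(m)
    k=1+np.argmax(st[1:,4]); 
    return st[k],ce[k]+[x0,y0]
E
python3 - <<'E'
import numpy as np,cv2
from h import *
S=dict(np.load("side0.npz"));T=dict(np.load("top0.npz"))
for nm,t,s in(("NR",(383,226),(339,262)),("NL",(297,249),(242,225)),("FR",(352,125),(401,187))):
    a=blob(T,*t,16);b=blob(S,*s,19)
    print(nm,a,b,tri(ray(T,*a[1]),ray(S,*b[1])), onz(T,*a[1],87).round(1))
    print(T["depth"][t[1],t[0]], S["depth"][s[1],s[0]])
im=[cv2.resize(T["color"][170:270,270:400,::-1],None,fx=5,fy=5,interpolation=0)]
cv2.imwrite("pics/tz.png",im[0]);cv2.imwrite("pics/sz.png",cv2.resize(S["color"][200:325,220:380,::-1],None,fx=5,fy=4.8,interpolation=0)[:600])
# plate mask
c=T["color"].astype(int);m=((c.min(2)>150)&(c.max(2)-c.min(2)<40)).astype(np.uint8)
m[:110]=0;m[275:]=0;m[:,:255]=0;m[:,400:]=0
q=cv2.minAreaRect(cv2.findNonZero(m));print(q,[onz(T,*p,40).round(1) for p in cv2.boxPoints(q)])
E
```

```text
NR (array([  6,   7,  20,  19, 246], dtype=int32), array([382.        , 225.95934959])) (array([  0,   0,  31,  36, 568], dtype=int32), array([337.83450704, 260.0915493 ])) (array([ 561.89235188, -116.10369877,   87.39752607]), np.float64(0.02358226612262054)) [ 561.9 -116.2   87. ]
678.9159 602.69055
NL (array([  6,   7,  20,  19, 179], dtype=int32), array([297.12290503, 248.30726257])) (array([  7,   7,  23,  26, 372], dtype=int32), array([241.42741935, 225.84139785])) (array([530.37345684,  30.24478731,  77.33676007]), np.float64(0.9517646257956638)) [530.1  29.5  87. ]
676.47516 664.7128
FR (array([  7,   7,  18,  20, 239], dtype=int32), array([351.46025105, 125.57322176])) (array([  9,   8,  21,  23, 321], dtype=int32), array([401.1682243 , 187.42990654])) (array([748.33291547, -75.51056797,  77.80733518]), np.float64(0.10062515735359574)) [744.8 -74.6  87. ]
719.79645 731.92316
((339.1470947265625, 182.58824157714844), (134.60726928710938, 133.87965393066406), 75.96376037597656) [array([754.2, 100.4,  40. ]), array([ 810.1, -152.5,   40. ]), array([ 554.2, -192.5,   40. ]), array([505.9,  44.6,  40. ])]
```

View pics/tz.png

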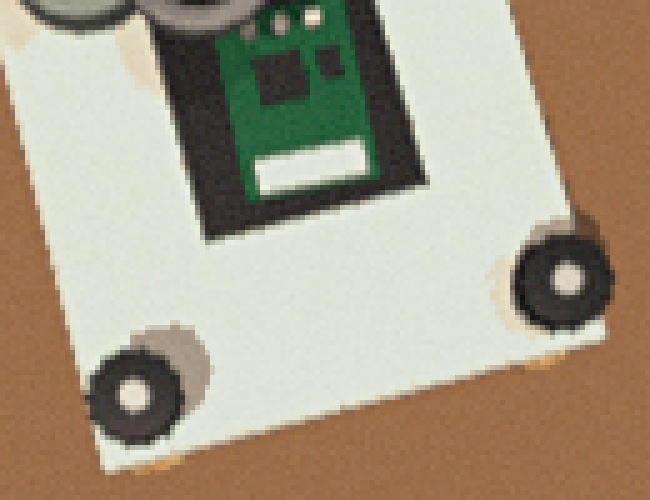

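View pics/sz.png

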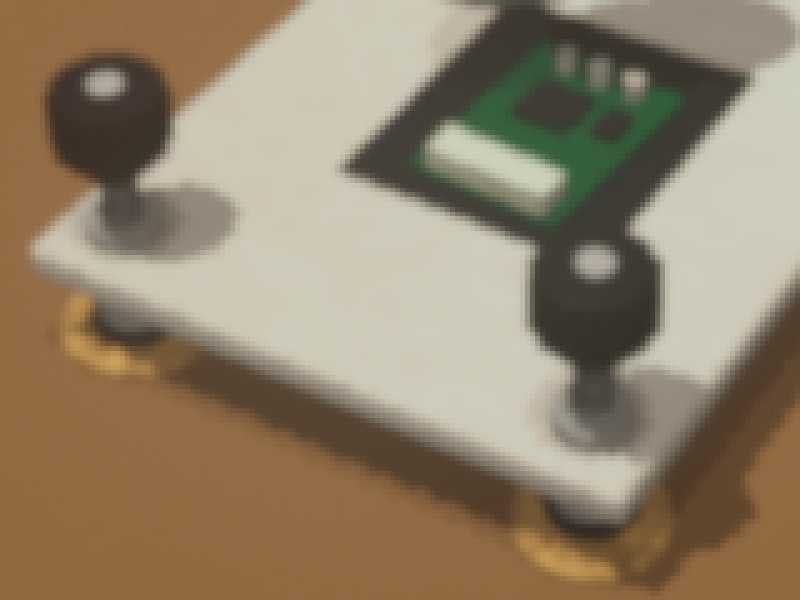

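The top crop shows the knob's white cap at about (383.6,225.6), and the side crop shows it at about (339.2,254.6). I'll triangulate the three caps and compare their spacing with the stated layout.

Run:
```python
from h import *
S=dict(np.load("side0.npz"));T=dict(np.load("top0.npz"))
def cap(c,u,v,w=4):
    g=c["color"].min(2).astype(float)[v-w:v+w+1,u-w:u+w+1]; g=np.clip(g-110,0,None)
    y,x=np.mgrid[v-w:v+w+1,u-w:u+w+1]; return (x*g).sum()/g.sum(),(y*g).sum()/g.sum()
P={}
for n,t,s in(("NR",(384,226),(339,254)),("NL",(297,249),(241,217)),("FR",(352,125),(402,180))):
    a,b=cap(T,*t),cap(S,*s);P[n]=tri(ray(T,*a),ray(S,*b));print(n,np.round(a,1),np.round(b,1),P[n])
a,b,c=(P[k][0] for k in("NR","NL","FR"))
e=np.linalg.norm
print(e((a-b)[:2]),"150",e((a-c)[:2]),"190")
d=c-a;l=b-a
print("yaw",np.arctan2(d[1],d[0]),np.arctan2(-l[0],l[1]))
y=(np.arctan2(d[1],d[0])+np.arctan2(-l[0],l[1]))/2
print(y)
u=np.array([np.cos(y),np.sin(y)]);print("press",a[:2]+60*u)
print("press via top img", )
from cell import r
s=r.read_state()
from scipy.spatial.transform import Rotation as R
print(R.from_rotvec(s["ee_rot"]).as_matrix().round(3))
```

```text
NR [383.1 225.4] [338.6 254. ] (array([ 561.96090239, -116.60576997,   97.62403424]), np.float64(0.8284343643291125))
NL [296.3 248.6] [240.5 216.9] (array([529.66795242,  30.26019793,  93.15950146]), np.float64(1.0097425791716348))
FR [351.9 122.7] [402.1 178.7] (array([747.90690113, -75.36301848,  93.61730661]), np.float64(0.8579429585127374))
150.3743566782345 150 190.4649022755716 190
yaw 0.21826619292005847 0.21643623783068813
0.2173512153753733
press [ 620.5492265  -103.66713487]
press via top img
[[ 0.899  0.438 -0.001]
 [ 0.438 -0.899  0.001]
 [ 0.    -0.002 -1.   ]]
```

The spacing comes out at 150.4 and 190.5 mm (stated 150 and 190), and the cap heights also fit. That gives the knob at (562,-116.5), centre z about 87, stand yaw 0.217 and press spot (620.5,-103.7). I'll approach now and wind the wrist back on the way, so that one grip covers the whole turn.

```bash
python3 -m crank '{"xyz":[[0.023,-0.0125,0.004],[0.046,-0.025,0.008],[0.069,-0.0375,0.012],[0.092,-0.05,0.016],[0.115,-0.0625,0.02],[0.138,-0.075,0.024],[0.161,-0.0875,0.028],[0.184,-0.1,0.032],[0.207,-0.1125,0.036],[0.227,-0.1245,0.042]],"rotation":[[0,0,-0.12],[0,0,-0.24],[0,0,-0.36],[0,0,-0.48],[0,0,-0.6],[0,0,-0.72],[0,0,-0.84],[0,0,-0.96],[0,0,-1.08],[0,0,-1.2]],"fingers":[0.085,0.085,0.085,0.085,0.085,0.085,0.085,0.085,0.085,0.085]}' 30
cat > st.py <<'E'
from cell import r
import numpy as np
from scipy.spatial.transform import Rotation as R
s=r.read_state();M=R.from_rotvec(s["ee_rot"]).as_matrix()
print("t",round(s["t"],2),"j",s["joint_positions"].round(3),"tcp",s["tcp_pos"].round(2),"F",s["force"].round(2),"T",s["wrist_torque"].round(3),"gap",round(s["finger_gap"]*85.4,2))
print("yaw",np.arctan2(M[1,0],M[0,0]).round(4),"z",M[:,2].round(4))
import sys
if len(sys.argv)>1:
    g=np.array([float(v) for v in sys.argv[1:4]]);print("tool shift mm",(M.T@(g-s["tcp_pos"])).round(2))
E
python3 st.py 562 -116.5 320
```

```text
t: 0.93
tcp_pos: [413.2, -326.6, 362.5]
ee_rot: [2.12, 2.318, 0.0]
force: [-0.6, 0.1, -0.2]
finger_gap: 0.995
t 0.93 j [-0.669  0.198 -0.296  1.077  0.     0.813] tcp [ 413.21 -326.56  362.51] F [-0.63  0.12 -0.23] T [-0.016 -0.038  0.005] gap 84.95
yaw 1.6601 z [ 2.e-04  1.e-04 -1.e+00]
tool shift mm [195.94 166.93  42.57]
```

```bash
python3 -m crank '{"xyz":[[0.02,0.017,0.004],[0.04,0.034,0.008],[0.06,0.05,0.012],[0.08,0.067,0.016],[0.1,0.084,0.02],[0.12,0.1,0.024],[0.14,0.117,0.028],[0.16,0.134,0.033],[0.18,0.151,0.038],[0.196,0.167,0.0425]],"rotation":[[0,0,-0.12],[0,0,-0.24],[0,0,-0.36],[0,0,-0.48],[0,0,-0.6],[0,0,-0.72],[0,0,-0.84],[0,0,-0.96],[0,0,-1.08],[0,0,-1.2]],"fingers":[0.085,0.085,0.085,0.085,0.085,0.085,0.085,0.085,0.085,0.085]}' 30
python3 -m crank '{"xyz":[[0,0,0],[0,0,0],[0,0,0],[0,0,0],[0,0,0],[0,0,0],[0,0,0],[0,0,0],[0,0,0],[0,0,0]],"rotation":[[0,0,-0.12],[0,0,-0.24],[0,0,-0.36],[0,0,-0.48],[0,0,-0.6],[0,0,-0.72],[0,0,-0.84],[0,0,-0.96],[0,0,-1.08],[0,0,-1.2]],"fingers":[0.085,0.085,0.085,0.085,0.085,0.085,0.085,0.085,0.085,0.085]}' 30
python3 -m crank '{"xyz":[[0,0,0],[0,0,0],[0,0,0],[0,0,0],[0,0,0],[0,0,0],[0,0,0],[0,0,0],[0,0,0],[0,0,0]],"rotation":[[0,0,-0.12],[0,0,-0.24],[0,0,-0.36],[0,0,-0.48],[0,0,-0.6],[0,0,-0.72],[0,0,-0.84],[0,0,-0.96],[0,0,-1.08],[0,0,-1.2]],"fingers":[0.085,0.085,0.085,0.085,0.085,0.085,0.085,0.085,0.085,0.085]}' 30
python3 st.py 562 -116.5 241.5
```

```text
t: 1.77
tcp_pos: [563.1, -117.1, 319.5]
ee_rot: [-0.44, -3.11, -0.001]
force: [0.9, 0.3, -1.1]
finger_gap: 0.997
t: 2.6
tcp_pos: [562.4, -118.6, 319.7]
ee_rot: [1.392, -2.816, -0.001]
force: [0.3, -0.2, -0.7]
finger_gap: 0.994
t: 3.43
tcp_pos: [562.4, -118.6, 319.7]
ee_rot: [2.739, -1.538, -0.002]
force: [0.3, 0.2, 1.1]
finger_gap: 0.992
t 3.43 j [-0.208  0.314 -0.245  1.013 -0.    -2.326] tcp [ 562.41 -118.64  319.71] F [0.31 0.22 1.07] T [-0.029 -0.035  0.006] gap 84.74
yaw -1.0235 z [-1.e-03  2.e-04 -1.e+00]
tool shift mm [-1.99 -0.82 78.21]
```

```bash
python3 -m crank '{"xyz":[[-0.001,-0.0004,0.01],[-0.002,-0.0008,0.02],[-0.002,-0.0008,0.03],[-0.002,-0.0008,0.04],[-0.002,-0.0008,0.05],[-0.002,-0.0008,0.06],[-0.002,-0.0008,0.068],[-0.002,-0.0008,0.075],[-0.002,-0.0008,0.0795],[-0.002,-0.0008,0.0795]],"rotation":[[0,0,0],[0,0,0],[0,0,0],[0,0,0],[0,0,0],[0,0,0],[0,0,0],[0,0,0],[0,0,0],[0,0,0]],"fingers":[0.085,0.085,0.085,0.085,0.085,0.07,0.06,0.055,0.05,0.05]}' 20
python3 st.py 562 -116.5 240
python3 - <<'E'
from cell import r
import cv2,numpy as np
for n in("side","top"):
    c=r.read_camera(n); np.savez(f"{n}1.npz",**c)
    i=c["color"][:,:,::-1]
    i=i[150:330,230:450] if n=="side" else i[120:300,280:480]
    cv2.imwrite(f"pics/{n}1.png",cv2.resize(i,None,fx=3,fy=3))
E
```

```text
t: 4.27
tcp_pos: [561.9, -116.5, 239.5]
ee_rot: [2.734, -1.547, -0.002]
force: [-0.4, 0.4, 0.6]
finger_gap: 0.586
t 4.27 j [-0.204  0.384 -0.346  0.843  0.    -2.316] tcp [ 561.88 -116.5   239.51] F [-0.39  0.44  0.59] T [ 0.019  0.013 -0.029] gap 50.01
yaw -1.0296 z [-1.6e-03  3.0e-04 -1.0e+00]
tool shift mm [ 0.06 -0.11 -0.49]
```

View pics/side1.png

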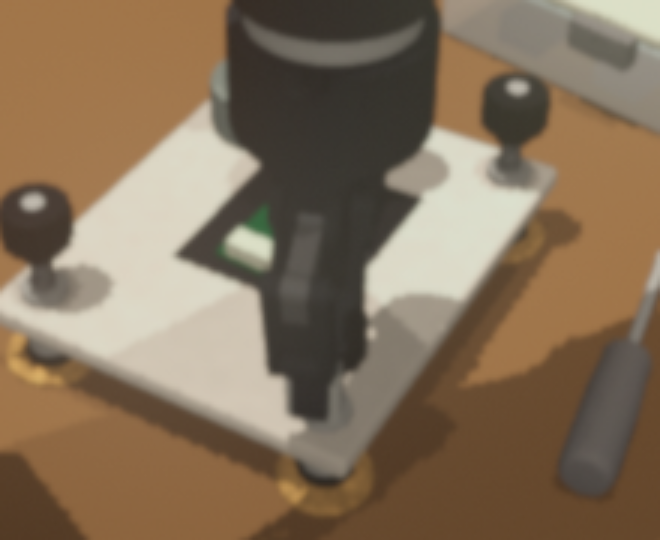

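View pics/top1.png

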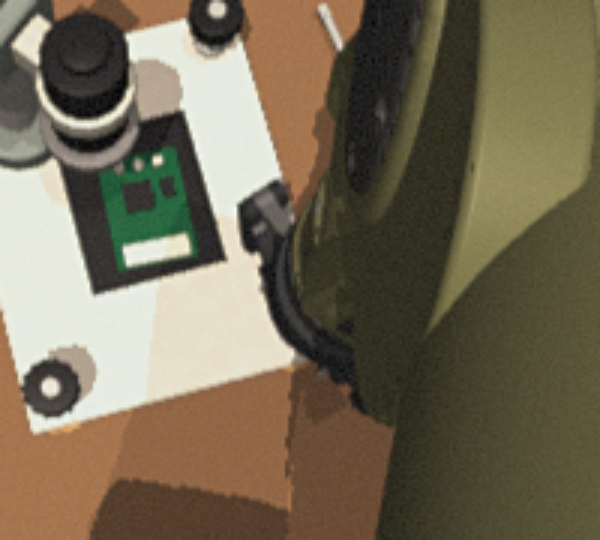

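The fingers straddle the knob about 23 mm above the plate, with nothing else close. Next I'll close slowly at 20 N and watch for any lateral push.

```bash
python3 -m crank '{"xyz":[[0,0,0],[0,0,0],[0,0,0],[0,0,0],[0,0,0],[0,0,0],[0,0,0],[0,0,0],[0,0,0],[0,0,0]],"rotation":[[0,0,0],[0,0,0],[0,0,0],[0,0,0],[0,0,0],[0,0,0],[0,0,0],[0,0,0],[0,0,0],[0,0,0]],"fingers":[0.044,0.041,0.039,0.038,0.037,0.036,0.036,0.035,0.035,0.035]}' 20
python3 st.py
python3 -m crank '{"xyz":[[0,0,0],[0,0,0],[0,0,0],[0,0,0],[0,0,0],[0,0,0],[0,0,0],[0,0,0],[0,0,0],[0,0,0]],"rotation":[[0,0,0],[0,0,0],[0,0,0],[0,0,0],[0,0,0],[0,0,0],[0,0,0],[0,0,0],[0,0,0],[0,0,0]],"fingers":[0.034,0.034,0.034,0.033,0.033,0.033,0.033,0.032,0.032,0.032]}' 20
python3 st.py
```

```text
t: 5.2
tcp_pos: [562.3, -116.6, 240.7]
ee_rot: [2.734, -1.547, -0.0]
force: [0.1, -1.2, 0.4]
finger_gap: 0.41
t 5.2 j [-0.204  0.382 -0.345  0.844 -0.    -2.317] tcp [ 562.27 -116.56  240.68] F [ 0.05 -1.19  0.39] T [ 0.048 -0.022 -0.004] gap 34.98
yaw -1.0294 z [-1.e-04 -0.e+00 -1.e+00]
t: 6.03
tcp_pos: [562.4, -116.5, 240.7]
ee_rot: [-2.734, 1.546, -0.0]
force: [0.7, 0.3, -0.3]
finger_gap: 0.374
t 6.03 j [-0.204  0.382 -0.345  0.844  0.    -2.317] tcp [ 562.42 -116.5   240.73] F [ 0.7   0.29 -0.28] T [ 0.082 -0.134 -0.015] gap 31.96
yaw -1.0293 z [ 3.e-04  2.e-04 -1.e+00]
```

```bash
python3 -m crank '{"xyz":[[0,0,0],[0,0,0],[0,0,0],[0,0,0],[0,0,0],[0,0,0],[0,0,0],[0,0,0],[0,0,0],[0,0,0]],"rotation":[[0,0,0],[0,0,0],[0,0,0],[0,0,0],[0,0,0],[0,0,0],[0,0,0],[0,0,0],[0,0,0],[0,0,0]],"fingers":[0.031,0.03,0.029,0.028,0.027,0.026,0.025,0.025,0.025,0.025]}' 20
python3 st.py; python3 st.py
```

```text
t: 6.87
tcp_pos: [562.4, -116.5, 240.8]
ee_rot: [-2.734, 1.546, -0.0]
force: [1.5, 1.5, 0.4]
finger_gap: 0.368
t 6.87 j [-0.204  0.382 -0.345  0.844  0.    -2.317] tcp [ 562.43 -116.54  240.77] F [1.46 1.46 0.4 ] T [ 0.267 -0.399  0.063] gap 31.42
yaw -1.0293 z [ 3.e-04  1.e-04 -1.e+00]
t 6.87 j [-0.204  0.382 -0.345  0.844  0.    -2.317] tcp [ 562.43 -116.54  240.77] F [1.46 1.46 0.4 ] T [ 0.267 -0.399  0.063] gap 31.42
yaw -1.0293 z [ 3.e-04  1.e-04 -1.e+00]
```

```bash
python3 -m crank '{"xyz":[[0,0,0.00015],[0,0,0.0003],[0,0,0.00046],[0,0,0.00061],[0,0,0.00076],[0,0,0.00091],[0,0,0.00107],[0,0,0.00122],[0,0,0.00137],[0,0,0.00152]],"rotation":[[0,0,0.12],[0,0,0.24],[0,0,0.36],[0,0,0.48],[0,0,0.6],[0,0,0.72],[0,0,0.84],[0,0,0.96],[0,0,1.08],[0,0,1.2]],"fingers":[0.025,0.025,0.025,0.025,0.025,0.025,0.025,0.025,0.025,0.025]}' 20
python3 st.py
python3 -m crank '{"xyz":[[0,0,0.00005],[0,0,0.0001],[0,0,0.00015],[0,0,0.0002],[0,0,0.00025],[0,0,0.00031],[0,0,0.00036],[0,0,0.00038],[0,0,0.00038],[0,0,0.00038]],"rotation":[[0,0,0.04],[0,0,0.08],[0,0,0.12],[0,0,0.16],[0,0,0.2],[0,0,0.24],[0,0,0.28],[0,0,0.3],[0,0,0.3],[0,0,0.3]],"fingers":[0.025,0.025,0.025,0.025,0.025,0.025,0.025,0.025,0.025,0.025]}' 20
python3 st.py
```

```text
t: 7.7
tcp_pos: [562.0, -116.5, 239.1]
ee_rot: [1.375, -2.824, -0.001]
force: [0.4, 0.1, 1.4]
finger_gap: 0.366
t 7.7 j [-0.204  0.384 -0.347  0.841 -0.    -1.111] tcp [ 561.99 -116.51  239.1 ] F [0.36 0.06 1.41] T [0.233 0.054 0.033] gap 31.28
yaw -2.2352 z [-8.e-04  1.e-04 -1.e+00]
t: 8.53
tcp_pos: [561.9, -116.5, 238.7]
ee_rot: [0.948, -2.994, -0.001]
force: [-1.1, 1.8, 2.7]
finger_gap: 0.362
t 8.53 j [-0.204  0.384 -0.347  0.84   0.    -0.817] tcp [ 561.94 -116.47  238.7 ] F [-1.07  1.81  2.71] T [ 0.433  0.291 -0.04 ] gap 30.95
yaw -2.5286 z [-9.e-04  3.e-04 -1.e+00]
```

```bash
cat > avg.py <<'E'
from cell import r
import numpy as np,cv2,sys
L=[]
for i in range(8):
    c=r.read_camera("side"); s=r.read_state();L.append(np.r_[s["force"],s["wrist_torque"],s["tcp_pos"],s["finger_gap"]*85.4])
L=np.array(L);print("t",s["t"],"mean",L.mean(0).round(3),"sd",L.std(0).round(2)[:3])
if len(sys.argv)>1: np.savez(sys.argv[1]+".npz",**c); cv2.imwrite("pics/"+sys.argv[1]+".png",cv2.resize(c["color"][150:330,230:450,::-1],None,fx=3,fy=3))
E
python3 avg.py s2; python3 st.py
```

```text
t 8.9333 mean [-1.87500e+00  2.08600e+00  2.20100e+00  4.85000e-01  4.62000e-01
 -1.30000e-02  5.61974e+02 -1.16477e+02  2.38671e+02  3.13100e+01] sd [0.57 0.52 0.54]
t 8.93 j [-0.204  0.384 -0.347  0.84   0.    -0.817] tcp [ 561.99 -116.48  238.65] F [-2.26  3.05  2.39] T [0.548 0.611 0.003] gap 31.27
yaw -2.5292 z [-8.e-04  2.e-04 -1.e+00]
```

View pics/s2.png

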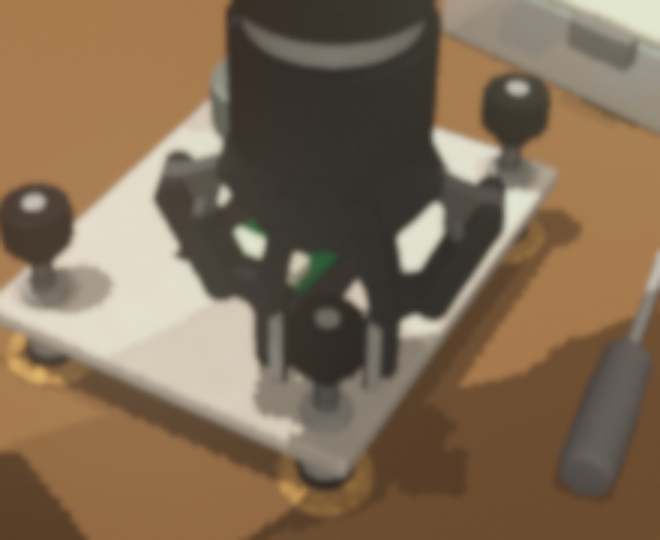

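The pads grip the knob squarely at about (326,335) in the crop, and the stem stands free below it. Fz has risen to about 2.2 N, so I'll go on in small steps, easing sideways, to tell touch from bias.

```bash
python3 -m crank '{"xyz":[[0,0.0001,0.00005],[0,0.0002,0.0001],[0,0.0003,0.00015],[0,0.0003,0.0002],[0,0.0003,0.00025],[0,0.0003,0.00025],[0,0.0003,0.00025],[0,0.0003,0.00025],[0,0.0003,0.00025],[0,0.0003,0.00025]],"rotation":[[0,0,0.04],[0,0,0.08],[0,0,0.12],[0,0,0.16],[0,0,0.2],[0,0,0.2],[0,0,0.2],[0,0,0.2],[0,0,0.2],[0,0,0.2]],"fingers":[0.025,0.025,0.025,0.025,0.025,0.025,0.025,0.025,0.025,0.025]}' 20
python3 avg.py
```

```text
t: 9.77
tcp_pos: [561.9, -116.3, 238.5]
ee_rot: [0.643, -3.075, -0.0]
force: [-3.3, 2.0, 3.0]
finger_gap: 0.363
t 10.1667 mean [-3.56500e+00  1.78900e+00  2.66500e+00  4.37000e-01  8.22000e-01
  2.80000e-02  5.61952e+02 -1.16297e+02  2.38459e+02  3.15240e+01] sd [0.35 0.37 0.36]
```

```bash
python3 -m crank '{"xyz":[[0.0001,0.0001,0.00005],[0.0002,0.0002,0.0001],[0.0002,0.0003,0.00015],[0.0002,0.0003,0.0002],[0.0002,0.0003,0.00025],[0.0002,0.0003,0.00031],[0.0002,0.0003,0.00038],[0.0002,0.0003,0.00038],[0.0002,0.0003,0.00038],[0.0002,0.0003,0.00038]],"rotation":[[0,0,0.04],[0,0,0.08],[0,0,0.12],[0,0,0.16],[0,0,0.2],[0,0,0.25],[0,0,0.3],[0,0,0.3],[0,0,0.3],[0,0,0.3]],"fingers":[0.025,0.025,0.025,0.025,0.025,0.025,0.025,0.025,0.025,0.025]}' 20
python3 avg.py; python3 st.py
```

```text
t: 11.0
tcp_pos: [561.8, -116.1, 238.2]
ee_rot: [-0.178, 3.137, 0.0]
force: [-3.8, 1.9, 1.9]
finger_gap: 0.369
t 11.4 mean [-3.08100e+00  1.58000e+00  1.97800e+00  4.29000e-01  7.18000e-01
  1.50000e-02  5.61836e+02 -1.16126e+02  2.38157e+02  3.13570e+01] sd [0.41 0.45 0.39]
t 11.4 j [-0.204  0.384 -0.349  0.838  0.    -0.316] tcp [ 561.84 -116.12  238.16] F [-2.91  1.75  1.67] T [0.448 0.684 0.036] gap 31.48
yaw -3.0292 z [ 0.  0. -1.]
```

Still about 2 N after 2.0 rad, so that is bias and not contact. I'll continue.

```bash
python3 -m crank '{"xyz":[[0.0002,0.0001,0.00006],[0.0003,0.0002,0.00013],[0.0004,0.0002,0.00019],[0.0004,0.0002,0.00025],[0.0004,0.0002,0.00032],[0.0004,0.0002,0.00038],[0.0004,0.0002,0.00044],[0.0004,0.0002,0.00051],[0.0004,0.0002,0.00051],[0.0004,0.0002,0.00051]],"rotation":[[0,0,0.05],[0,0,0.1],[0,0,0.15],[0,0,0.2],[0,0,0.25],[0,0,0.3],[0,0,0.35],[0,0,0.4],[0,0,0.4],[0,0,0.4]],"fingers":[0.025,0.025,0.025,0.025,0.025,0.025,0.025,0.025,0.025,0.025]}' 20
python3 avg.py; python3 st.py
```

```text
t: 12.23
tcp_pos: [561.7, -115.9, 237.7]
ee_rot: [0.448, 3.109, 0.0]
force: [-1.6, 2.7, 1.3]
finger_gap: 0.371
t 12.6333 mean [-1.21600e+00  2.54300e+00  4.63000e-01  5.56000e-01  1.83000e-01
  3.10000e-02  5.61665e+02 -1.15936e+02  2.37734e+02  3.13330e+01] sd [0.83 0.39 0.35]
t 12.63 j [-0.204  0.384 -0.35   0.836  0.     0.084] tcp [ 561.65 -115.95  237.75] F [-0.31  2.22  0.32] T [0.579 0.095 0.097] gap 31.18
yaw 2.8541 z [ 6.e-04  2.e-04 -1.e+00]
```

```bash
python3 -m crank '{"xyz":[[0,0.0001,0.00006],[0,0.0002,0.00013],[0.0001,0.0002,0.00019],[0.0001,0.0002,0.00025],[0.0001,0.0002,0.00032],[0.0001,0.0002,0.00038],[0.0001,0.0002,0.00044],[0.0001,0.0002,0.00051],[0.0001,0.0002,0.00051],[0.0001,0.0002,0.00051]],"rotation":[[0,0,0.05],[0,0,0.1],[0,0,0.15],[0,0,0.2],[0,0,0.25],[0,0,0.3],[0,0,0.35],[0,0,0.4],[0,0,0.4],[0,0,0.4]],"fingers":[0.025,0.025,0.025,0.025,0.025,0.025,0.025,0.025,0.025,0.025]}' 20
python3 avg.py; python3 st.py
```

```text
t: 13.47
tcp_pos: [561.7, -115.7, 237.6]
ee_rot: [1.057, 2.957, 0.001]
force: [-1.5, 3.4, 5.1]
finger_gap: 0.361
t 13.8667 mean [-8.63000e-01  3.83600e+00  5.35200e+00  7.29000e-01  1.92000e-01
 -6.80000e-02  5.61745e+02 -1.15687e+02  2.37658e+02  3.14090e+01] sd [0.38 0.42 0.51]
t 13.87 j [-0.203  0.384 -0.351  0.835  0.     0.483] tcp [ 561.75 -115.69  237.66] F [-0.45  4.4   5.8 ] T [ 0.755  0.173 -0.102] gap 31.66
yaw 2.455 z [ 1.2e-03  2.0e-04 -1.0e+00]
```

The touch is clear: Fz jumped about 5 N and the TCP stopped sinking, falling 0.08 mm of the 0.51 mm commanded. Contact came roughly 0.33 rad ago, so the thread load is about 2.6 N. I'll take the finger push off, then add 0.12 rad without sinking.

```bash
python3 -m crank '{"xyz":[[0,0.0001,-0.0001],[0,0.0002,-0.0002],[0,0.0002,-0.0003],[0,0.0002,-0.0004],[0,0.0002,-0.0004],[0,0.0002,-0.0004],[0,0.0002,-0.0004],[0,0.0002,-0.0004],[0,0.0002,-0.0004],[0,0.0002,-0.0004]],"rotation":[[0,0,0],[0,0,0],[0,0,0],[0,0,0],[0,0,0.04],[0,0,0.08],[0,0,0.12],[0,0,0.12],[0,0,0.12],[0,0,0.12]],"fingers":[0.025,0.025,0.025,0.025,0.025,0.025,0.025,0.025,0.025,0.025]}' 20
python3 avg.py; python3 st.py
```

```text
t: 14.7
tcp_pos: [561.8, -115.6, 237.7]
ee_rot: [1.233, 2.889, 0.001]
force: [1.0, 3.6, 3.5]
finger_gap: 0.37
t 15.1 mean [ 2.06000e+00  3.96700e+00  3.47100e+00  7.65000e-01 -4.17000e-01
 -3.80000e-02  5.61779e+02 -1.15580e+02  2.37673e+02  3.13010e+01] sd [0.5  0.46 0.63]
t 15.1 j [-0.203  0.384 -0.35   0.836  0.     0.605] tcp [ 561.76 -115.59  237.68] F [2.83 4.63 4.12] T [ 0.78  -0.537 -0.056] gap 31.35
yaw 2.334 z [ 7.e-04  1.e-04 -1.e+00]
```

```bash
python3 -m crank '{"xyz":[[0,0,0],[0,0,0],[0,0,0],[0,0,0],[0,0,0],[0,0,0],[0,0,0],[0,0,0],[0,0,0],[0,0,0]],"rotation":[[0,0,0],[0,0,0],[0,0,0],[0,0,0],[0,0,0],[0,0,0],[0,0,0],[0,0,0],[0,0,0],[0,0,0]],"fingers":[0.031,0.032,0.033,0.034,0.036,0.04,0.045,0.05,0.055,0.06]}' 20
python3 avg.py s3; python3 st.py
```

```text
t: 15.93
tcp_pos: [561.3, -115.7, 237.4]
ee_rot: [-1.235, -2.888, 0.001]
force: [-1.0, 0.2, -0.2]
finger_gap: 0.701
t 16.3333 mean [-1.90000e-01  3.50000e-02  1.97000e-01 -4.00000e-03 -1.00000e-02
 -1.80000e-02  5.61473e+02 -1.15602e+02  2.37538e+02  5.99060e+01] sd [0.48 0.43 0.54]
t 16.33 j [-0.203  0.384 -0.351  0.836 -0.     0.605] tcp [ 561.49 -115.58  237.56] F [-0.63  0.52  0.2 ] T [ 0.019 -0.004 -0.022] gap 60.01
yaw 2.3338 z [ 0. -0. -1.]
```

View pics/s3.png

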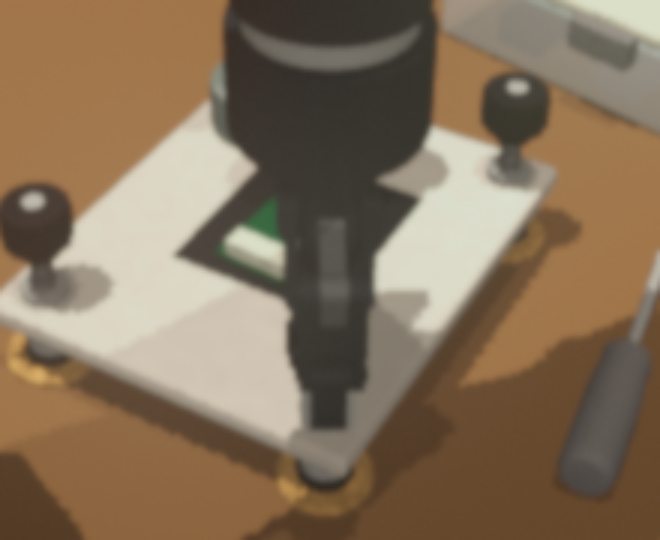

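The knob is released and all forces read zero. I'll raise the tool straight up clear of the knob, then shut the fingers while turning. The yaw will be diagonal to the stand so the linkage clears both knob and barrel.

```bash
python3 -m crank '{"xyz":[[0,0,-0.01],[0,0,-0.02],[0,0,-0.03],[0,0,-0.04],[0,0,-0.05],[0,0,-0.06],[0,0,-0.07],[0,0,-0.08],[0,0,-0.09],[0,0,-0.09]],"rotation":[[0,0,0],[0,0,0],[0,0,0],[0,0,0],[0,0,0.1],[0,0,0.22],[0,0,0.34],[0,0,0.46],[0,0,0.58],[0,0,0.7]],"fingers":[0.06,0.06,0.06,0.06,0.06,0.04,0.02,0.01,0.0,0.0]}' 20
python3 st.py 620.3 -103 327
python3 - <<'E'
from cell import r
import cv2,numpy as np
for n in("side","top"):
    c=r.read_camera(n); np.savez(f"{n}4.npz",**c)
    i=c["color"][:,:,::-1]
    i=i[150:330,230:450] if n=="side" else i[80:280,230:480]
    cv2.imwrite(f"pics/{n}4.png",cv2.resize(i,None,fx=3,fy=3))
E
```

```text
t: 17.17
tcp_pos: [562.4, -115.8, 331.1]
ee_rot: [2.155, 2.281, 0.004]
force: [0.4, 0.3, 0.7]
finger_gap: 0.005
t 17.17 j [-0.203  0.302 -0.234  1.03   0.     1.311] tcp [ 562.41 -115.78  331.06] F [0.4  0.32 0.71] T [ 0.048 -0.021  0.026] gap 0.43
yaw 1.6278 z [ 4.5e-03 -9.0e-04 -1.0e+00]
tool shift mm [ 9.47 58.51  4.31]
```

View pics/side4.png

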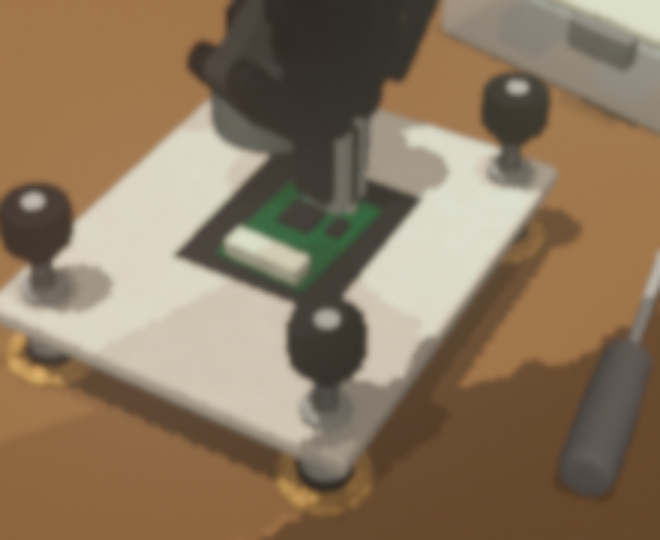

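View pics/top4.png

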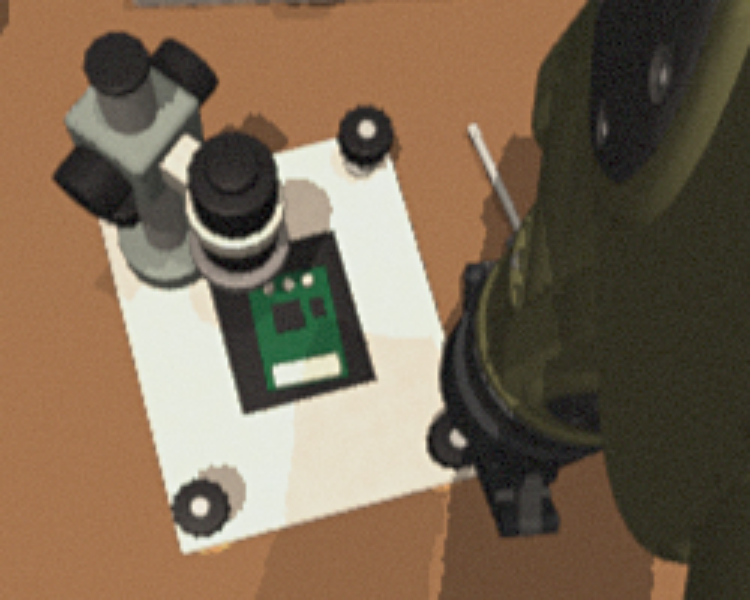

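The knob stands free at (326,340) in the side crop and the board is unmoved. The lamp ring is at (240,258) in the top crop. I'll work out where the barrel is and check for shifts.

Run:
```python
from h import *
S=dict(np.load("side4.npz"));T=dict(np.load("top4.npz"));S0=dict(np.load("side0.npz"))
p=onz(T,310,164.5,155);print("barrel end",p.round(0))
K=np.array([562,-116.]);u=np.array([.9765,.2156]);v=np.array([-.2156,.9765])
d=p[:2]-K;print("stand frame",d@u-95,d@v-75)
def cap(c,u,v,w=4):
    g=c["color"].min(2).astype(float)[v-w:v+w+1,u-w:u+w+1]; g=np.clip(g-110,0,None)
    y,x=np.mgrid[v-w:v+w+1,u-w:u+w+1]; return (x*g).sum()/g.sum(),(y*g).sum()/g.sum()
for s0,s in(((339,254),(339,257)),((241,217),(241,217)),((402,180),(402,180))):
    print(cap(S0,*s0),cap(S,*s))
```

```text
barrel end [656.   2. 155.]
stand frame 22.476739453606484 19.40349751016724
(np.float64(338.63496503496503), np.float64(254.04615384615386)) (np.float64(338.60592255125283), np.float64(255.81017463933182))
(np.float64(240.53457738748628), np.float64(216.9034028540066)) (np.float64(240.46208362863217), np.float64(216.6194188518781))
(np.float64(402.11526946107784), np.float64(178.71107784431138)) (np.float64(402.07531380753136), np.float64(178.58891213389123))
```

```bash
python3 -m crank '{"xyz":[[0.002,0.015,0],[0.004,0.03,0],[0.007,0.045,0],[0.009,0.0595,0],[0.009,0.0595,0.01],[0.009,0.0595,0.025],[0.009,0.0595,0.045],[0.009,0.0595,0.065],[0.009,0.0595,0.08],[0.009,0.0595,0.09]],"rotation":[[0,0,0.12],[0,0,0.24],[0,0,0.36],[0,0,0.48],[0,0,0.6],[0,0,0.63],[0,0,0.63],[0,0,0.63],[0,0,0.63],[0,0,0.63]],"fingers":[0,0,0,0,0,0,0,0,0,0]}' 60
python3 avg.py s5; python3 st.py 620.3 -103 217
```

```text
t: 18.1
tcp_pos: [619.5, -102.7, 235.9]
ee_rot: [-2.75, -1.515, 0.003]
force: [0.2, 0.3, -0.5]
finger_gap: 0.002
t 18.5 mean [ 8.50000e-02 -1.13000e-01 -1.56000e-01  4.00000e-03 -6.00000e-03
 -3.00000e-03  6.20319e+02 -1.02872e+02  2.37611e+02  4.30000e-02] sd [0.29 0.33 0.49]
t 18.5 j [-0.164  0.475 -0.205  0.889  0.     1.973] tcp [ 620.9  -102.97  238.86] F [ 0.03 -0.6  -0.37] T [0.038 0.    0.022] gap 0.08
yaw 1.0042 z [ 2.1e-03 -3.0e-04 -1.0e+00]
tool shift mm [-0.36 -0.53 21.85]
```

View pics/s5.png

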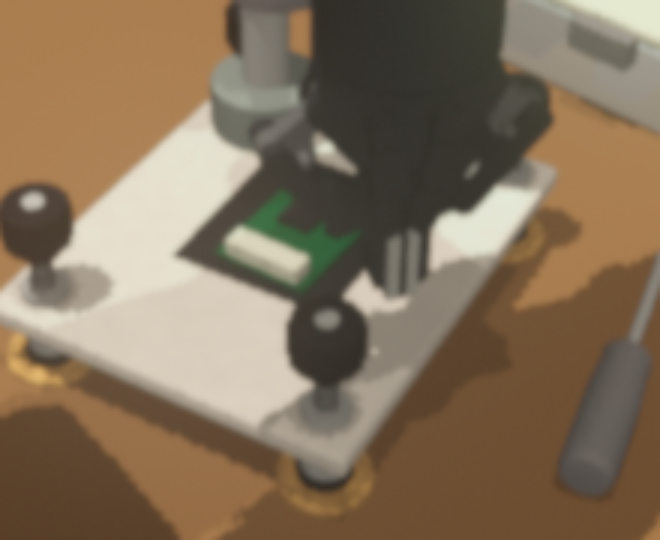

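The shut fingers hang over the press spot, clear of the knob, and project to about (395,290) in the crop. I'll descend in steps and feel for the plate.

```bash
python3 -m crank '{"xyz":[[0,0,0.004],[0,0,0.008],[0,0,0.012],[0,0,0.015],[0,0,0.018],[0,0,0.02],[0,0,0.021],[0,0,0.0215],[0,0,0.0215],[0,0,0.0215]],"rotation":[[0,0,0],[0,0,0],[0,0,0],[0,0,0],[0,0,0],[0,0,0],[0,0,0],[0,0,0],[0,0,0],[0,0,0]],"fingers":[0,0,0,0,0,0,0,0,0,0]}' 60
python3 avg.py
python3 -m crank '{"xyz":[[0,0,0.0003],[0,0,0.0006],[0,0,0.0009],[0,0,0.0012],[0,0,0.0015],[0,0,0.0018],[0,0,0.002],[0,0,0.002],[0,0,0.002],[0,0,0.002]],"rotation":[[0,0,0],[0,0,0],[0,0,0],[0,0,0],[0,0,0],[0,0,0],[0,0,0],[0,0,0],[0,0,0],[0,0,0]],"fingers":[0,0,0,0,0,0,0,0,0,0]}' 60
python3 st.py
```

```text
t: 19.33
tcp_pos: [620.4, -102.8, 216.1]
ee_rot: [2.754, 1.511, 0.0]
force: [0.2, -0.3, 0.3]
finger_gap: 0.002
t 19.7333 mean [-1.55000e-01 -4.90000e-02  8.70000e-02  5.00000e-03 -2.40000e-02
 -4.00000e-03  6.20377e+02 -1.02870e+02  2.16196e+02 -9.90000e-02] sd [0.33 0.37 0.64]
t: 20.57
tcp_pos: [620.3, -102.9, 214.1]
ee_rot: [2.754, 1.511, 0.0]
force: [-0.2, -0.8, -1.0]
finger_gap: -0.002
t 20.57 j [-0.164  0.499 -0.23   0.842  0.     1.973] tcp [ 620.33 -102.87  214.08] F [-0.19 -0.82 -0.96] T [-0.027  0.01   0.013] gap -0.21
yaw 1.0038 z [ 1.e-04  0.e+00 -1.e+00]
```

```bash
python3 -m crank '{"xyz":[[0,0,0.0002],[0,0,0.0004],[0,0,0.0006],[0,0,0.0008],[0,0,0.001],[0,0,0.001],[0,0,0.001],[0,0,0.001],[0,0,0.001],[0,0,0.001]],"rotation":[[0,0,0],[0,0,0],[0,0,0],[0,0,0],[0,0,0],[0,0,0],[0,0,0],[0,0,0],[0,0,0],[0,0,0]],"fingers":[0,0,0,0,0,0,0,0,0,0]}' 60
python3 st.py
```

```text
t: 21.4
tcp_pos: [620.3, -102.9, 213.6]
ee_rot: [2.754, 1.511, 0.0]
force: [-2.6, -0.0, 5.5]
finger_gap: -0.002
t 21.4 j [-0.164  0.499 -0.231  0.84  -0.     1.973] tcp [ 620.31 -102.88  213.64] F [-2.59 -0.02  5.47] T [0.068 0.438 0.066] gap -0.14
yaw 1.0038 z [ 3.e-04 -1.e-04 -1.e+00]
```

```bash
python3 -m crank '{"xyz":[[0,0,0.0002],[0,0,0.0004],[0,0,0.0005],[0,0,0.0005],[0,0,0.0005],[0,0,0.0005],[0,0,0.0005],[0,0,0.0005],[0,0,0.0005],[0,0,0.0005]],"rotation":[[0,0,0],[0,0,0],[0,0,0],[0,0,0],[0,0,0],[0,0,0],[0,0,0],[0,0,0],[0,0,0],[0,0,0]],"fingers":[0,0,0,0,0,0,0,0,0,0]}' 60
python3 avg.py s6
```

```text
t: 22.23
tcp_pos: [620.3, -102.9, 213.6]
ee_rot: [2.754, 1.511, 0.001]
force: [-2.3, 0.5, 7.9]
finger_gap: -0.001
t 22.6333 mean [-3.19200e+00  3.89000e-01  8.83200e+00  9.10000e-02  7.00000e-01
 -7.00000e-03  6.20312e+02 -1.02887e+02  2.13586e+02  1.10000e-02] sd [0.41 0.48 0.25]
```

```bash
python3 -m crank '{"xyz":[[0,0,0.0002],[0,0,0.0003],[0,0,0.0003],[0,0,0.0003],[0,0,0.0003],[0,0,0.0003],[0,0,0.0003],[0,0,0.0003],[0,0,0.0003],[0,0,0.0003]],"rotation":[[0,0,0],[0,0,0],[0,0,0],[0,0,0],[0,0,0],[0,0,0],[0,0,0],[0,0,0],[0,0,0],[0,0,0]],"fingers":[0,0,0,0,0,0,0,0,0,0]}' 60
python3 avg.py
python3 -m crank '{"xyz":[[0,0,-0.0005],[0,0,-0.001],[0,0,-0.0015],[0,0,-0.002],[0,0,-0.004],[0,0,-0.008],[0,0,-0.015],[0,0,-0.03],[0,0,-0.045],[0,0,-0.06]],"rotation":[[0,0,0],[0,0,0],[0,0,0],[0,0,0],[0,0,0],[0,0,0],[0,0,0],[0,0,0],[0,0,0],[0,0,0]],"fingers":[0,0,0,0,0,0,0,0,0,0]}' 60
python3 -m crank '{"xyz":[[0,0,-0.02],[0,0,-0.04],[0,0,-0.06],[-0.01,0,-0.08],[-0.03,0,-0.09],[-0.05,0,-0.1],[-0.07,0,-0.1],[-0.09,0,-0.1],[-0.11,0,-0.1],[-0.11,0,-0.1]],"rotation":[[0,0,0],[0,0,0],[0,0,0],[0,0,0],[0,0,0],[0,0,0],[0,0,0],[0,0,0],[0,0,0],[0,0,0]],"fingers":[0,0,0,0,0,0,0,0,0,0]}' 60
python3 avg.py s7
python3 - <<'E'
from cell import r
import cv2,numpy as np
c=r.read_camera("top"); np.savez("top7.npz",**c)
cv2.imwrite("pics/top7.png",cv2.resize(c["color"][80:280,230:480,::-1],None,fx=3,fy=3))
E
```

```text
t: 23.47
tcp_pos: [620.3, -102.9, 213.6]
ee_rot: [2.754, 1.511, 0.001]
force: [-4.3, 1.1, 10.4]
finger_gap: 0.002
t 23.8667 mean [-3.87500e+00  4.47000e-01  1.08850e+01  9.70000e-02  9.04000e-01
 -6.00000e-03  6.20304e+02 -1.02891e+02  2.13564e+02  2.50000e-02] sd [0.39 0.37 0.34]
t: 24.7
tcp_pos: [620.3, -102.9, 273.3]
ee_rot: [2.754, 1.511, 0.0]
force: [0.4, 0.2, 0.5]
finger_gap: -0.002
t: 25.53
tcp_pos: [559.7, -198.0, 373.1]
ee_rot: [2.755, 1.507, -0.001]
force: [0.1, 0.6, -0.6]
finger_gap: -0.002
t 25.9333 mean [ 1.90000e-02  5.80000e-02  4.04000e-01  1.00000e-03 -2.10000e-02
  5.00000e-03  5.61392e+02 -1.95461e+02  3.72569e+02 -7.40000e-02] sd [0.37 0.63 0.38]
```

View pics/s7.png

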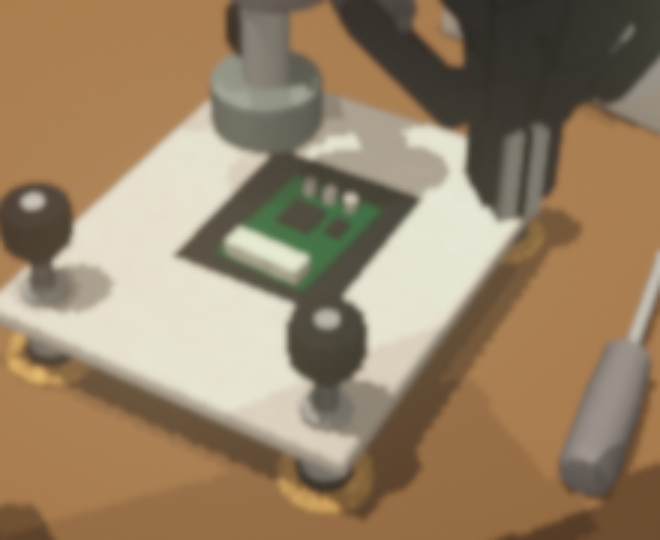

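View pics/top7.png

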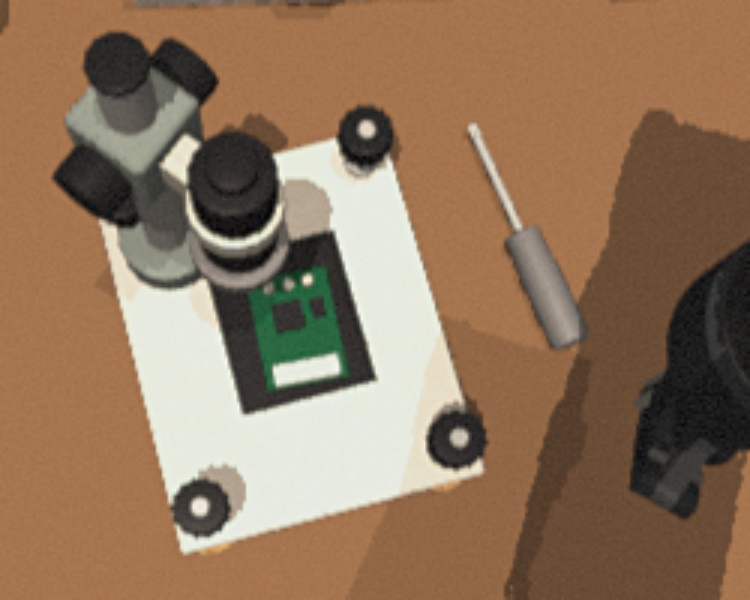

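Run:
```python
from h import *
def cap(c,u,v,w=4):
    g=c["color"].min(2).astype(float)[v-w:v+w+1,u-w:u+w+1]; g=np.clip(g-110,0,None)
    y,x=np.mgrid[v-w:v+w+1,u-w:u+w+1]; return (x*g).sum()/g.sum(),(y*g).sum()/g.sum()
T=dict(np.load("top7.npz"));T0=dict(np.load("top0.npz"));S=dict(np.load("s7.npz"));S0=dict(np.load("side0.npz"))
for n,t,s in(("NR",(383,226),(339,256)),("NL",(297,249),(241,217)),("FR",(352,123),(402,180))):
    print(n,tri(ray(T,*cap(T,*t)),ray(S,*cap(S,*s))))
g=lambda c,a:np.float32(cv2.cvtColor(c["color"],cv2.COLOR_RGB2GRAY)[a])
for nm,a in(("board",np.s_[165:220,298:358]),("nearleft",np.s_[225:268,280:350]),("column",np.s_[90:170,245:335]),("driver",np.s_[115:200,380:430])):
    print(nm,cv2.phaseCorrelate(g(T0,a),g(T,a),cv2.createHanningWindow(g(T,a).shape[::-1],cv2.CV_32F)))
```

```text
NR (array([ 562.24037096, -116.45012229,   94.41248593]), np.float64(0.6767299658396266))
NL (array([529.83997701,  30.4838775 ,  93.44506133]), np.float64(0.9686911365382836))
 ** On entry to DLASCL parameter number  4 had an illegal value
 ** On entry to DLASCL parameter number  4 had an illegal value
 ** On entry to DLASCL parameter number  4 had an illegal value
 ** On entry to DLASCL parameter number  4 had an illegal value
 ** On entry to DLASCL parameter number  5 had an illegal value
 ** On entry to DLASCL parameter number  4 had an illegal value<stdin>:4: RuntimeWarning: invalid value encountered in scalar divide
Traceback (most recent call last):
  File "h.py", line 9, in tri
    s=np.linalg.lstsq(np.c_[d1,-d2],o2-o1,rcond=None)[0]
      ~~~~~~~~~~~~~~~^^^^^^^^^^^^^^^^^^^^^^^^^^^^^^^^
numpy.linalg.LinAlgError: SVD did not converge in Linear Least Squares
```

The knob cap has dropped 3.2 mm (97.6 to 94.4), which matches the felt travel. The far-right cap is hidden by the hand in the side view, so I'll skip it, check for shifts in the top view, and hand in.

Run:
```python
from h import *
T=dict(np.load("top7.npz"));T0=dict(np.load("top0.npz"))
g=lambda c,a:np.float32(cv2.cvtColor(c["color"],cv2.COLOR_RGB2GRAY)[a])
for nm,a in(("board",np.s_[165:220,298:358]),("nearleft",np.s_[225:268,280:350]),("column",np.s_[90:170,245:335]),("driver",np.s_[115:200,380:430])):
    print(nm,cv2.phaseCorrelate(g(T0,a),g(T,a),cv2.createHanningWindow(g(T,a).shape[::-1],cv2.CV_32F)))
from cell import r
s=r.read_state();print(s["t"],s["force"])
r.job_done()
```

```text
board ((0.039190899910053645, -0.23408238592553587), 0.9788967906104193)
nearleft ((-0.1134118793309895, 0.527115504455324), 0.9576139202824345)
column ((-0.31389858620737954, -0.31463206721380743), 1.0374512367778355)
driver ((-0.14811497903090753, -0.03773445799269837), 0.944398998260498)
25.9833 [0.21423888 0.47865617 0.52125526]
the job is handed in; nothing more can be done
```

I turned the near-right knob about 2.9 rad clockwise in one grip, sinking with the thread. The foot touched after roughly 2.45 rad, where the upward push rose by about 5 N and the knob stopped sinking. I estimate the foot now bears with 3 to 4 N; that comes from the turn past touch and was not measured directly. I then let go of the knob, pressed the plate at the press spot, withdrew clear of everything and handed the job in at 26 s.

**Corner:** the press built up to about 10.9 N and stayed above 5 N for over 2 s. From 5.5 to 10.9 N the plate gave less than 0.1 mm. There was also 3 to 4 N sideways during the press.

**Knob height:** the camera views show the knob 3.2 mm lower than at the start, which matches the travel I felt.

**Nothing shifted:** the board, stand and screwdriver all show image shifts of about half a pixel or less (roughly 1 mm), so I see no movement beyond measuring noise.

**Weak points:**
- While turning, the fingers pushed sideways with up to about 4.5 N because they were slightly off centre.
- The final check of the far-right knob failed because the hand hid it from the side camera. Its side-view position had been unchanged when I checked after letting go of the knob.

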